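# Turn the centrifuge rotor until the sample comes to the front

### The arm

A 7-joint arm with a two-finger parallel gripper is mounted at the origin on the work surface. World frame = base frame: x ahead of the robot, y to its left, z up, the work surface at z = 0. Lengths are in m, angles in degrees, forces in N, time in s.
With the tool pointing down it reaches from about 0.425 to 0.875 m from the base axis. Payload 4.7 kg.
Tool frame: the origin (TCP) lies between the finger pads; the fingertips stand env.tip_reach ahead of it and the grasp point (between the pads) lies 2 mm behind it (env.tip_reach is the distance from the TCP to the fingertips, in m); z points along the fingers, y is the line along which they close (so a half turn about z gives the same grasp; the last joint's range is limited). The gripper opens to 87 mm and grips with 3 to 60 N. Pads are 19 mm wide; open, the fingers measure 117 mm over their backs; the gripper's body (75 mm by 190 mm) begins 51 mm behind the grasp point.
Start: joints at [-68.749, 18.392, -4.016, 83.108, 1.295, 78.541, -3.26], TCP at [0.227, 0.609, 0.24] pointing down, gripper open.
Joint ranges: [-163.93, 163.93], [-17.29, 119.83], [-79.2, 71.16], [3.27, 140.29], [-89.18, 269.18], [5.43, 117.66], [-154.24, 154.24]. Speed limits (degrees/s): [147.25, 147.25, 180, 180, 180, 180, 180].

### API

Orientations are given as [roll, pitch, yaw] about the fixed x, y, z axes, in that order (R = Rz(yaw) Ry(pitch) Rx(roll)).
In Python, from cell import env gives the robot as it stands.
- The arm moves only by the tool jog_arm, called after "Request:" in YAML: its name, and indented under it one key for each argument. Schema: {"type":"object","properties":{"ticks":{"type":"object","properties":{"rows":{"type":"array","items":{"type":"array","items":{"type":"number"},"minItems":5,"maxItems":5},"minItems":1,"maxItems":8}},"additionalProperties":false,"required":["rows"]},"force":{"type":"number"},"only":{"type":"string"},"quiet":{"type":"boolean"},"lines":{"type":"string"}},"required":["ticks"],"additionalProperties":false}. ticks is an object whose key "rows" holds a list of rows, 1 to 8 of them, each of 5 numbers: dx, dy, dz in normalised numbers (1 is 0.4 m), then a turn about the tool's z in a scale on which 1.0 is 2 rad, then the finger opening in m; each row is the pose to reach, as a shift and turn from the pose commanded when the call began, along the tool's axes at that moment; what a row does not reach only later rows make up. A row lasts 1/12 s, in which the tool goes at most 0.0417 m and 7.16 degrees, less where a joint would pass 70% of its speed; a pose out of reach is approached as far as the arm can. The fingers move at their own pace and stop on an object; force is the grip in N (left out, the last holds). Time passes only in rows, so rows that do not move let the fingers close. The tool returns the time, the measured TCP pose, the force, the opening and the grip force at its end. only (a regular expression) keeps the lines of the reply that match it, lines (a string "A,B") keeps lines A to B, and quiet returns only ok. A shift or turn number past 1, either way, is cut back to 1. Input that does not fit is refused with a message, and nothing moves.
- env.get_obs(): the state, without advancing time (a new reading comes with each control period).
- env.read_camera(name): name is "scene" or "side" or "wrist"; returns a dict with "color" (384x512x3 uint8, blue, green, red), "fx", "fy", "cx", "cy" (pixels), "world_from_camera" (4x4, takes a point from camera to world coordinates). Camera axes: x right, y down, z forward; pixel columns grow to the right and rows downward; lengths in m; the calibration is good to about 2 mm. A picture is of the moment at which its call begins. There is no depth.
- env.sign_off(): hands the job in; it is judged then, once.
The state is a dict: "time_s": time; "qpos": joint angles; "joint_velocities": joint speeds; "effort": joint torques, N m; "tool_pos": TCP position; "tool_rot": TCP orientation; "force": force on the tool from outside, world axes, zero at the start; "wrist_torque": the same for the moment, N m; "grip_width": finger opening in m; "grasp_force": force on a finger pad.
Only numpy, scipy, OpenCV 4.12 (cv2) and the standard library are available. Lean on these libraries where they do the work, as an engineer would, in place of code of your own. Each camera call takes 0.05 s, during which the arm holds its last target. There are 200 camera calls.

### The job

The spun sample tube has stopped at the back of the centrifuge, under the fixed clear cover. Push the rotor round by its arms, one after another, until the bucket with the tube stands at the pointer at the front of the rim, and leave it there. Go gently, always slower than half a turn a second; do not touch the tube itself, and leave the things on the bench where they are.

Things in the scene. Friction and masses are not known exactly. Their poses are not given: they have to be found in the camera images.
- centrifuge: White bench centrifuge, 380 x 380 mm, 200 mm high, fixed. Origin on the bench, under its centre and the rotor's axis; x points to its back, z up, its front (control panel) looks to -x. Open round bowl, 330 mm inside diameter, floor 75 mm above the bench, with a black rubber gasket around it, 370 mm outside diameter, top at 208 mm.
- cover_edge (a point): Middle of the front edge of the fixed clear plate that covers the rear half of the bowl: from centrifuge x = 0 (this edge, with a steel strip, right over the rotor's axis) to x = +190 mm, over the full width. Underside 208 mm, top 213 mm above the bench. Only the front half of the bowl can be reached from above.
- pointer (a point): The pointer: a small steel diamond, 25 mm across, 4 mm high, lying on the gasket at the front of the rim, at centrifuge x = -175 mm, y = 0, 208 mm above the bench.
- rotor (a joint): Turn of the rotor about its upright axis, rad, positive anticlockwise from above, no stops either way. 0 (or any full turn): the tube's bucket is at the pointer; pi: right at the back. The drive drags: the rotor stays where it is left, apart from a short coast; pushing an arm 75 mm from the axis takes about 3 N.
- hub (a point): Top centre of the rotor's hub (radius 30 mm), on the axis, 178 mm above the bench. Four equal arms at right angles, one towards the tube: dark steel bars 18 mm wide, 138 to 162 mm above the bench, bare to 107 mm from the axis. Each ends in a black bucket, 46 mm diameter, centre 130 mm from the axis, top at 168 mm: one with the tube, the one across from it with a low weight, two empty.
- tube: Capped sample tube fixed upright in one bucket, 130 mm from the rotor's axis, turning with it. Origin on the tube's axis under its white cap (35 mm diameter, 20 mm high), 178 mm above the bench. Only this cap stands up above the buckets; its top is at 198 mm, 10 mm below the clear cover.
- rack: Bystander: loose grey tube rack, open box 100 x 200 x 60 mm with dividers, on the bench beside the centrifuge. Origin under its centre.
- flask: Bystander: loose white bottle, 80 mm diameter, 170 mm high, on the bench beside the centrifuge. Origin under its centre.
- beaker: Bystander: loose steel beaker, 80 mm diameter, 100 mm high, on the bench beside the centrifuge. Origin under its centre.

How it is judged (in metres and radians):
At the end, for the whole second after the job is handed in: The tube stands at the front of the centrifuge, its centre within 20 mm to either side of the line from the hub to the pointer (about 9 degrees of turn), and the rotor is at rest (x of tube in the frame of centrifuge below -0.1 m and y of tube in the frame of centrifuge between -0.02 and 0.02 m and velocity of joint rotor between -0.05 and 0.05 rad/s); the robot touches nothing.
It fails at once if the rotor turned faster than half a turn a second (velocity of joint rotor above 3.14 rad/s or velocity of joint rotor below -3.14 rad/s).
It fails at once if the robot touched the tube (contact force between any of the fingers, the arm and tube above 0.5 N).
It fails at once if a thing on the bench was moved by more than 20 mm (distance of any of rack, flask, beaker from where it was at the start of the episode above 0.02 m).
It also fails if it takes over 64 s, if anything falls off the work surface, if the arm or the gripper's body presses on something with over 40 N, if the wrist force passes 120 N, or if a joint passes its speed limit or range.

## Working session

There is one attempt and no reset: what is moved stays moved. The work goes in short steps, Python scripts to look and compute and a tool call to move; the robot and the scene stay as the last step left them, time stands still between calls to the robot, and variables do not carry over. Pictures are saved under pics/ and viewed, at most 10 in all, crops included, and the job is handed in when it is done.

```bash
ls; mkdir -p pics
```

Run:
```python
from cell import env
import cv2,numpy as np
o=env.get_obs();print(o['time_s'],o['tool_pos'],o['tool_rot'],o['grip_width'],env.tip_reach)
for n in("scene","side"):
    d=env.read_camera(n);cv2.imwrite(f"pics/{n}0.png",d["color"]);print(d["fx"],d["cx"],d["cy"],np.round(d["world_from_camera"],3).tolist())
```

```text
cell.py
pics
0.0 [0.22689194 0.60855533 0.23846679] [-1.79890572e+02  6.48311064e-03  1.59558897e+02] 0.08702986830863994 0.017
396.2554592596867 253.36182181572323 192.90502297333032 [[-0.604, -0.754, 0.257, 0.263], [-0.797, 0.574, -0.187, 0.267], [-0.007, -0.318, -0.948, 1.33], [0.0, 0.0, 0.0, 1.0]]
443.8415102433245 253.715586984039 193.7896566809286 [[0.413, 0.87, -0.27, 0.884], [0.911, -0.395, 0.122, -0.085], [-0.0, -0.297, -0.955, 1.188], [0.0, 0.0, 0.0, 1.0]]
```

View pics/scene0.png

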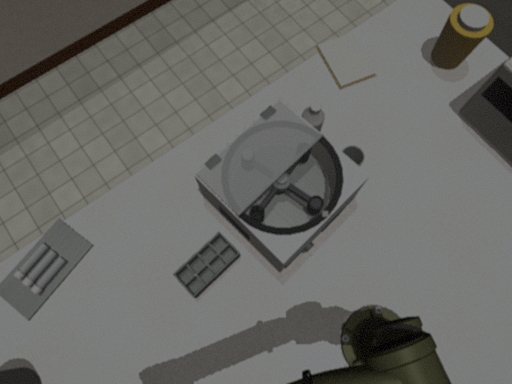

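View pics/side0.png

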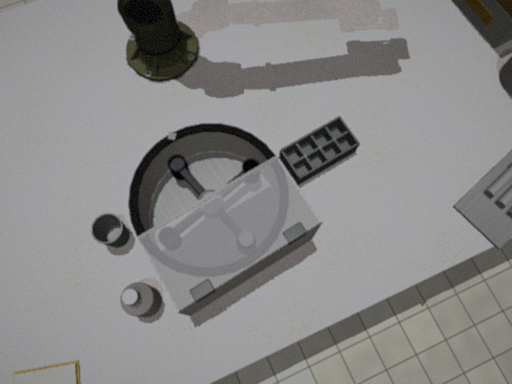

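The scene view shows the hub at about (283,182), the pointer at (326,213) and the tube cap at (248,157). In the side view they are at about (211,203), (172,136) and (247,238). The rack, bottle and beaker stand close to the machine's sides. I'll enlarge both views to read the pixels more accurately.

Run:
```python
import cv2,numpy as np
a=cv2.imread("pics/scene0.png")[90:275,190:375];b=cv2.imread("pics/side0.png")[115:300,125:310]
c=np.hstack([cv2.resize(x,(400,400),interpolation=cv2.INTER_CUBIC) for x in(a,b)])
cv2.imwrite("pics/crop0.png",cv2.convertScaleAbs(c,alpha=1.5))
```

```text
(no output)
```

View pics/crop0.png

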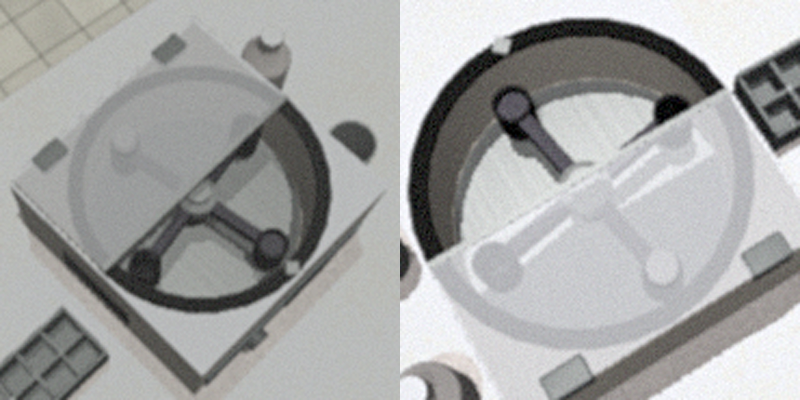

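Crop pixels. Scene: hub (201,197), pointer (291,268), cap (125,143), buckets (271,248), (145,267), (246,135). Side: hub (190,195), pointer (102,44), cap (262,266), buckets (112,105), (275,130), (96,265).

Create h.py:
```python
from cell import env
import numpy as np
K={n:env.read_camera(n) for n in("scene","side")}
def pt(n,u,v,z):
    d=K[n];T=np.array(d["world_from_camera"])
    r=T[:3,:3]@[(u-d["cx"])/d["fx"],(v-d["cy"])/d["fy"],1];o=T[:3,3]
    return (o+r*(z-o[2])/r[2])[:2]
```

Run:
```python
from h import *
s=185/400
P={"scene":(190,90,dict(hub=(201,197),ptr=(291,268),cap=(125,143),bF=(271,248),bL=(145,267),bR=(246,135))),
"side":(125,115,dict(hub=(190,195),ptr=(102,44),cap=(262,266),bF=(112,105),bL=(275,130),bR=(96,265)))}
Z=dict(hub=.178,ptr=.208,cap=.198,bF=.168,bL=.168,bR=.168)
for n,(x0,y0,q) in P.items():
    w={k:pt(n,x0+u*s,y0+v*s,Z[k]) for k,(u,v) in q.items()}
    for k in w:
        e=w[k]-w["hub"];print(n,k,w[k].round(3),np.hypot(*e).round(3),np.degrees(np.arctan2(e[1],e[0])).round(1))
```

```text
scene hub [ 0.551 -0.056] 0.0 0.0
scene ptr [ 0.39  -0.081] 0.164 -171.3
scene cap [ 0.677 -0.015] 0.132 18.0
scene bF [ 0.434 -0.09 ] 0.122 -164.0
scene bL [0.52  0.069] 0.129 104.3
scene bR [ 0.59  -0.173] 0.123 -71.7
side hub [ 0.584 -0.055] 0.0 0.0
side ptr [ 0.391 -0.077] 0.194 -173.4
side cap [ 0.693 -0.017] 0.115 19.4
side bF [ 0.447 -0.094] 0.143 -164.1
side bL [0.551 0.062] 0.122 106.0
side bR [ 0.612 -0.178] 0.126 -77.4
```

Create ov.py:
```python
from h import *
import cv2
def overlay(c,yaw,rot,out,K=K):
    # yaw deg of centrifuge x; rot deg rotor joint
    ims=[]
    for n,(x0,y0) in dict(scene=(190,90),side=(125,115)).items():
        d=K[n];W=np.linalg.inv(d["world_from_camera"]);M=np.array([[d["fx"],0,d["cx"]],[0,d["fy"],d["cy"]],[0,0,1]])
        s=400/185
        im=cv2.convertScaleAbs(cv2.resize(d["color"][y0:y0+185,x0:x0+185],(400,400),interpolation=cv2.INTER_CUBIC),alpha=1.5)
        def pl(P,col):
            q=cv2.projectPoints(np.float64(P),cv2.Rodrigues(W[:3,:3])[0],W[:3,3],M,None)[0][:,0]
            q=((q-[x0,y0]+.5)*s-.5).round().astype(int);cv2.polylines(im,[q],True,col,1)
        def circ(r,z,o=(0,0)):
            t=np.linspace(0,2*np.pi,60);return np.c_[c[0]+o[0]+r*np.cos(t),c[1]+o[1]+r*np.sin(t),0*t+z]
        pl(circ(.185,.208),(0,0,255));pl(circ(.165,.208),(0,0,255));pl(circ(.03,.178),(0,255,0))
        y=np.radians(yaw);pl(circ(.012,.212,(-.175*np.cos(y),-.175*np.sin(y))),(255,0,0))
        for k in range(4):
            a=np.radians(yaw+180+rot+90*k);o=(.13*np.cos(a),.13*np.sin(a))
            pl(circ(.0175,.198,o) if k==0 else circ(.023,.168,o),(0,255,255))
        ims.append(im)
    cv2.imwrite(out,np.hstack(ims))
```

```bash
python3 -c "
from ov import *
overlay((.563,-.054),8.2,-170.5,'pics/ov1.png')"
```

```text
(no output)
```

View pics/ov1.png

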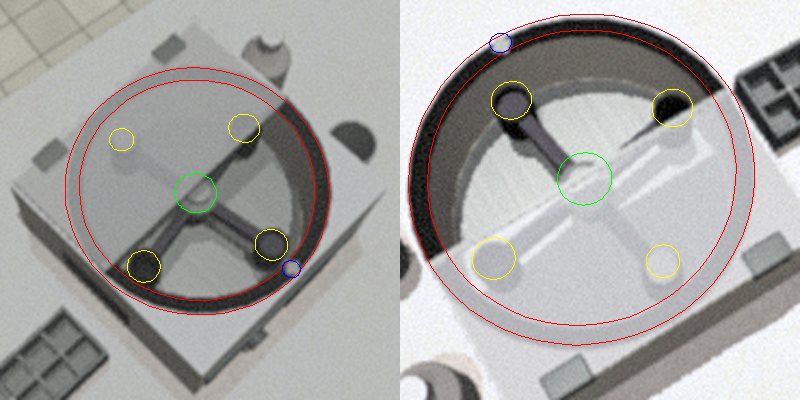

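The overlay fits both views to about 2–3 mm. That puts the centre at about (0.562,-0.055), machine yaw at 8.2° and the rotor at about -170.5°. I'll turn it anticlockwise, starting with the front arm.

Create g.py:
```python
import sys,numpy as np
from cell import env
from scipy.spatial.transform import Rotation as R
C=np.array([.562,-.055]);YAW=8.2
def to(p,yaw):
    o=env.get_obs();r=R.from_euler("xyz",o["tool_rot"],degrees=True)
    d=r.inv().apply(np.array(p)-o["tool_pos"])
    print("shift",d.round(4),"turn",round(-((yaw-o["tool_rot"][2]+180)%360-180),1),"target",np.round(p,3))
def arm(m,gap=0,r=.078,z=.170):   # finger pushing flat on clockwise side of arm at machine angle m
    a=np.radians(m+YAW);u=np.array([np.cos(a),np.sin(a)]);t=np.array([-u[1],u[0]])
    return np.r_[C+r*u-(.0185+gap)*t,z],m+YAW-90
```

```bash
python3 -c "
from g import *
to((.42,.28,.27),107.7)"
```

```text
shift [-0.2957 -0.2408 -0.0306] turn 51.9 target [0.42 0.28 0.27]
```

Units first: shifts go in shares of 0.4 m and turns go in shares of 2 rad. So -0.222 m / 0.4 = -0.555, -0.185 m / 0.4 = -0.4625, 52 degrees / 114.5916 = 0.4538.

Request:
jog_arm:
  ticks: {"rows": [[-0.0925, -0.075, -0.075, 0.0567, 0], [-0.185, -0.15, -0.075, 0.1134, 0], [-0.2775, -0.225, -0.075, 0.1702, 0], [-0.37, -0.3, -0.075, 0.2269, 0], [-0.4625, -0.375, -0.075, 0.2836, 0], [-0.555, -0.45, -0.075, 0.3403, 0], [-0.555, -0.45, -0.075, 0.3927, 0], [-0.555, -0.45, -0.075, 0.4538, 0]]}
  force: 10

```text
time_s: 0.97
tool_pos: [0.3783, 0.3541, 0.2703]
tool_rot: [179.9, 0.2, 106.5]
force: [1.2, -0.3, 0.9]
grip_width: 0.0419
grasp_force: 0.0
```

```bash
python3 -c "
from g import *
p,y=arm(189.5,.01,z=.25);to(p,y)"
```

```text
shift [-0.4175 -0.0188  0.0218] turn -1.2 target [ 0.479 -0.052  0.25 ]
```

Converted, -0.3 m / 0.4 = -0.75, -0.27 m / 0.4 = -0.675.

Request:
jog_arm:
  ticks: {"rows": [[-0.075, 0, 0, 0, 0], [-0.175, 0, 0, 0, 0], [-0.275, 0, 0, 0, 0], [-0.375, 0, 0, 0, 0], [-0.475, 0, 0, 0, 0], [-0.575, -0.025, 0, 0, 0], [-0.675, -0.025, 0, 0, 0], [-0.75, -0.025, 0, 0, 0]]}

```text
time_s: 1.63
tool_pos: [0.4535, 0.07, 0.27]
tool_rot: [179.9, -0.0, 107.4]
force: [0.4, -0.5, 0.2]
grip_width: 0.0006
grasp_force: 0.0
```

Request:
jog_arm:
  ticks: {"rows": [[-0.075, -0.025, 0, 0, 0], [-0.15, -0.025, 0, 0, 0], [-0.225, -0.025, 0, 0, 0], [-0.275, -0.025, 0, 0, 0], [-0.275, -0.025, 0, 0, 0], [-0.275, -0.025, 0, 0, 0]]}

```text
time_s: 2.13
tool_pos: [0.4768, -0.035, 0.2697]
tool_rot: [180.0, -0.0, 107.4]
force: [-0.6, 0.8, -0.1]
grip_width: 0.0004
grasp_force: 0.0
```

```bash
python3 -c "
from g import *
p,y=arm(189.5,.01);to(p,y)"
```

```text
shift [-0.0165 -0.0029  0.0996] turn -0.3 target [ 0.479 -0.052  0.17 ]
```

Converted, 0.1 m / 0.4 = 0.25, 0.02 m / 0.4 = 0.05.

Request:
jog_arm:
  ticks: {"rows": [[-0.04, -0.0075, 0, 0, 0], [-0.04, -0.0075, 0.05, 0, 0], [-0.04, -0.0075, 0.1, 0, 0], [-0.04, -0.0075, 0.15, 0, 0], [-0.04, -0.0075, 0.2, 0, 0], [-0.04, -0.0075, 0.225, 0, 0], [-0.04, -0.0075, 0.25, 0, 0], [-0.04, -0.0075, 0.25, 0, 0]]}

```text
time_s: 2.8
tool_pos: [0.4777, -0.0493, 0.168]
tool_rot: [-179.8, -0.0, 107.6]
force: [-0.4, 0.7, 0.2]
grip_width: 0.0005
grasp_force: 0.0
```

Run:
```python
from g import *
import cv2
cv2.imwrite("pics/s1.png",np.hstack([cv2.resize(env.read_camera(n)["color"][y:y+185,x:x+185],(400,400)) for n,x,y in(("scene",190,90),("side",125,115))]))
for m in(189.5,220,250,265):
  to(*arm(m))
```

```text
shift [-0.0117 -0.0006  0.    ] turn -0.1 target [ 0.482 -0.061  0.17 ]
shift [-0.0538  0.0009  0.    ] turn -30.6 target [ 0.496 -0.101  0.17 ]
shift [-0.0889  0.023   0.    ] turn -60.6 target [ 0.528 -0.128  0.17 ]
shift [-0.101   0.0401  0.    ] turn -75.6 target [ 0.548 -0.134  0.17 ]
```

View pics/s1.png

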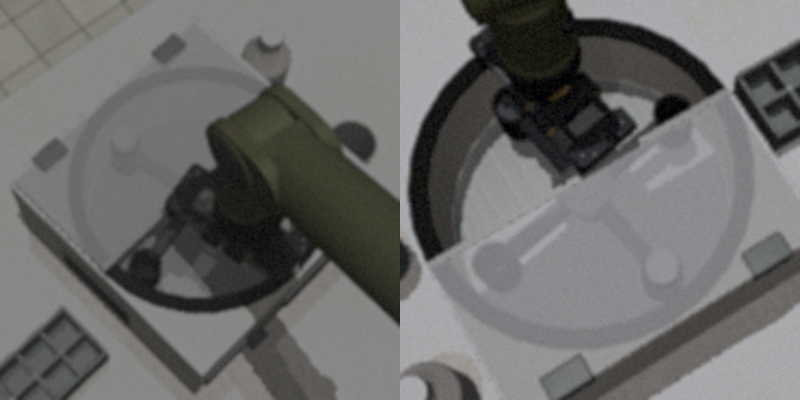

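The gripper is down between the two front arms and touches nothing. The cap can be seen through the cover, at scene crop (125,145). Now the first push.

Converted, -0.054 m / 0.4 = -0.135, -0.046 m / 0.4 = -0.115, -30 degrees / 114.5916 = -0.2618.

Request:
jog_arm:
  ticks: {"rows": [[-0.015, 0, 0, 0, 0], [-0.03, -0.0025, 0, -0.0087, 0], [-0.045, -0.0025, 0, -0.0349, 0], [-0.0625, -0.0025, 0, -0.0785, 0], [-0.08, -0.0025, 0, -0.1222, 0], [-0.0975, -0.0025, 0, -0.1658, 0], [-0.115, 0, 0, -0.2182, 0], [-0.135, 0.0025, 0, -0.2618, 0]]}

```text
time_s: 3.57
tool_pos: [0.4961, -0.1011, 0.1704]
tool_rot: [179.9, -0.1, 137.9]
force: [-0.1, 3.7, -0.7]
grip_width: 0.0002
grasp_force: 1.2
```

Run:
```python
from g import *
for m in(220,235,250,260):
  to(*arm(m))
```

```text
shift [0.0001 0.0003 0.0004] turn -0.3 target [ 0.496 -0.101  0.17 ]
shift [-0.0207 -0.0017  0.0003] turn -15.3 target [ 0.51  -0.116  0.17 ]
shift [-0.0414  0.0018  0.0003] turn -30.3 target [ 0.528 -0.128  0.17 ]
shift [-0.0543  0.007   0.0003] turn -40.3 target [ 0.541 -0.132  0.17 ]
```

Converted, -0.054 m / 0.4 = -0.135, -0.048 m / 0.4 = -0.12, -40 degrees / 114.5916 = -0.3491.

Request:
jog_arm:
  ticks: {"rows": [[-0.0175, -0.0025, 0, -0.0436, 0], [-0.035, -0.0025, 0, -0.0873, 0], [-0.0525, -0.005, 0, -0.1309, 0], [-0.07, -0.0025, 0, -0.1745, 0], [-0.0875, 0, 0, -0.2182, 0], [-0.1025, 0.005, 0, -0.2618, 0], [-0.12, 0.01, 0, -0.3054, 0], [-0.135, 0.0175, 0, -0.3491, 0]]}

```text
time_s: 4.23
tool_pos: [0.5402, -0.1344, 0.1702]
tool_rot: [-179.9, -0.1, 177.7]
force: [-3.1, -2.1, 0.7]
grip_width: 0.0004
grasp_force: 1.5
```

Run:
```python
from g import *
import cv2
cv2.imwrite("pics/s2.png",np.hstack([cv2.resize(env.read_camera(n)["color"][y:y+185,x:x+185],(400,400)) for n,x,y in(("scene",190,90),("side",125,115))]))
p,y=arm(260,.01);to(p,y)
p,y=arm(170,.012,z=.25);to(p,y)
p,y=arm(170,.012);to(p,y)
```

```text
shift [0.0108 0.0012 0.0004] turn -0.7 target [ 0.531 -0.132  0.17 ]
shift [ 0.0614  0.109  -0.0798] turn 89.3 target [ 0.485 -0.022  0.25 ]
shift [0.0615 0.1091 0.0002] turn 89.3 target [ 0.485 -0.022  0.17 ]
```

View pics/s2.png

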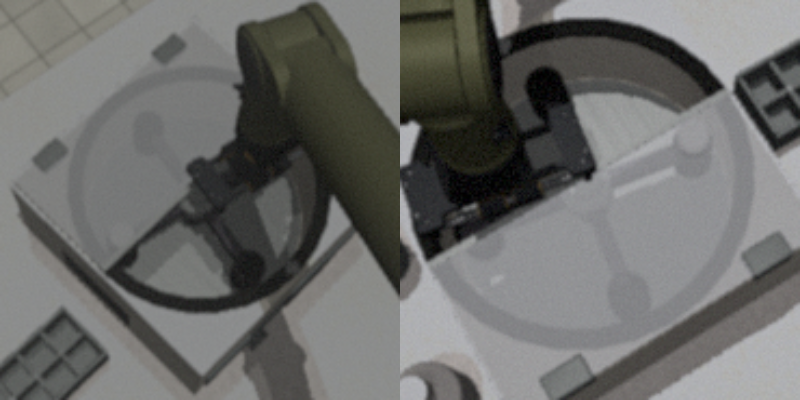

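The rotor followed. The tube now shows at side crop (692,138), on the machine's left, and the next empty arm is at the front, bucket at (545,85). I'll back off, lift, and go round behind that arm.

Converted, -0.08 m / 0.4 = -0.2, 0.01 m / 0.4 = 0.025.

Request:
jog_arm:
  ticks: {"rows": [[0.025, 0, 0, 0, 0], [0.025, 0, -0.05, 0, 0], [0.025, 0, -0.125, 0, 0], [0.025, 0, -0.2, 0, 0], [0.025, 0, -0.2, 0, 0]]}

```text
time_s: 4.75
tool_pos: [0.5328, -0.1331, 0.2559]
tool_rot: [180.0, 0.6, 177.4]
force: [0.2, -1.0, -0.7]
grip_width: 0.0005
grasp_force: 0.0
```

Request:
jog_arm:
  ticks: {"rows": [[0.025, 0.025, 0, 0.0611, 0], [0.05, 0.05, 0, 0.1222, 0], [0.0625, 0.1, 0, 0.1833, 0], [0.075, 0.15, 0, 0.2443, 0], [0.1, 0.2, 0, 0.3054, 0], [0.125, 0.25, 0, 0.3665, 0], [0.13, 0.275, 0, 0.4276, 0], [0.13, 0.275, 0, 0.4887, 0]]}

```text
time_s: 5.42
tool_pos: [0.4821, -0.0168, 0.2496]
tool_rot: [179.9, -0.1, 121.4]
force: [-0.3, -0.1, -0.5]
grip_width: 0.0007
grasp_force: 0.0
```

Request:
jog_arm:
  ticks: {"rows": [[0, 0, 0, 0.0611, 0], [0, 0, 0, 0.1222, 0], [0, 0, 0, 0.1833, 0], [0, 0, 0, 0.2443, 0], [0, 0, 0, 0.288, 0], [0, 0, 0, 0.288, 0]]}

```text
time_s: 5.92
tool_pos: [0.4827, -0.0201, 0.2497]
tool_rot: [180.0, -0.0, 88.4]
force: [-0.2, 1.2, -0.9]
grip_width: 0.0001
grasp_force: 0.0
```

Run:
```python
from g import *
p,y=arm(170,.012);to(p,y)
```

```text
shift [-0.0019  0.0023  0.0797] turn 0.2 target [ 0.485 -0.022  0.17 ]
```

Converted, 0.08 m / 0.4 = 0.2, 0.065 m / 0.4 = 0.1625.

Request:
jog_arm:
  ticks: {"rows": [[-0.005, 0.005, 0.025, 0, 0], [-0.005, 0.005, 0.075, 0, 0], [-0.005, 0.005, 0.125, 0, 0], [-0.005, 0.005, 0.1625, 0, 0], [-0.005, 0.005, 0.2, 0, 0], [-0.005, 0.005, 0.2, 0, 0]]}

```text
time_s: 6.42
tool_pos: [0.4827, -0.0225, 0.1661]
tool_rot: [-179.7, 0.1, 88.6]
force: [-0.8, -1.0, -1.4]
grip_width: 0.0001
grasp_force: 0.0
```

Run:
```python
from g import *
for m in(170,180,190,200,205):
  to(*arm(m))
```

```text
shift [-0.0116  0.0022 -0.0039] turn 0.4 target [ 0.485 -0.034  0.17 ]
shift [-0.0254  0.     -0.0039] turn -9.6 target [ 0.482 -0.048  0.17 ]
shift [-0.0393  0.0003 -0.0039] turn -19.6 target [ 0.482 -0.062  0.17 ]
shift [-0.053   0.0031 -0.0039] turn -29.6 target [ 0.485 -0.076  0.17 ]
shift [-0.0597  0.0053 -0.0039] turn -34.6 target [ 0.487 -0.082  0.17 ]
```

Converted, -0.053 m / 0.4 = -0.1325, -0.046 m / 0.4 = -0.115, -30 degrees / 114.5916 = -0.2618.

Request:
jog_arm:
  ticks: {"rows": [[-0.015, 0.005, 0, 0, 0], [-0.03, 0.005, 0, 0, 0], [-0.0475, 0.0025, 0, -0.0436, 0], [-0.065, 0, 0, -0.0873, 0], [-0.0825, 0, 0, -0.1309, 0], [-0.0975, 0, 0, -0.1745, 0], [-0.115, 0.0025, 0, -0.2182, 0], [-0.1325, 0.0075, 0, -0.2618, 0]]}

```text
time_s: 7.08
tool_pos: [0.4864, -0.0754, 0.1703]
tool_rot: [180.0, -0.1, 118.8]
force: [-3.2, 2.3, 1.0]
grip_width: 0.0009
grasp_force: 1.5
```

Run:
```python
from g import *
for m in(210,220,230,240):
  to(*arm(m))
```

```text
shift [-0.0131 -0.0039  0.0003] turn -9.4 target [ 0.489 -0.089  0.17 ]
shift [-0.027  -0.0037  0.0003] turn -19.4 target [ 0.496 -0.101  0.17 ]
shift [-0.0407 -0.001   0.0003] turn -29.4 target [ 0.505 -0.112  0.17 ]
shift [-0.0538  0.004   0.0002] turn -39.4 target [ 0.516 -0.121  0.17 ]
```

Converted, -0.054 m / 0.4 = -0.135, -0.047 m / 0.4 = -0.1175, -40 degrees / 114.5916 = -0.3491.

Request:
jog_arm:
  ticks: {"rows": [[-0.0175, -0.005, 0, -0.0436, 0], [-0.0325, -0.01, 0, -0.0873, 0], [-0.05, -0.01, 0, -0.1309, 0], [-0.0675, -0.01, 0, -0.1745, 0], [-0.085, -0.005, 0, -0.2182, 0], [-0.1025, -0.0025, 0, -0.2618, 0], [-0.1175, 0.0025, 0, -0.3054, 0], [-0.135, 0.01, 0, -0.3491, 0]]}

```text
time_s: 7.75
tool_pos: [0.5156, -0.1218, 0.1704]
tool_rot: [180.0, -0.1, 158.8]
force: [-3.2, 0.2, 0.0]
grip_width: 0.0008
grasp_force: 1.4
```

Run:
```python
from g import *
for m in(245,250,255,260):
  to(*arm(m))
```

```text
shift [-0.0066 -0.0001  0.0004] turn -4.4 target [ 0.522 -0.124  0.17 ]
shift [-0.0135 -0.0009  0.0004] turn -9.4 target [ 0.528 -0.128  0.17 ]
shift [-0.0205 -0.0011  0.0004] turn -14.4 target [ 0.534 -0.13   0.17 ]
shift [-0.0275 -0.0006  0.0004] turn -19.4 target [ 0.541 -0.132  0.17 ]
```

Converted, -0.0275 m / 0.4 = -0.0688, -0.023 m / 0.4 = -0.0575, -19 degrees / 114.5916 = -0.1658.

Request:
jog_arm:
  ticks: {"rows": [[-0.0125, 0, 0, -0.0262, 0], [-0.025, -0.0025, 0, -0.0611, 0], [-0.035, -0.0025, 0, -0.0873, 0], [-0.0475, -0.0025, 0, -0.1134, 0], [-0.0575, -0.0025, 0, -0.1396, 0], [-0.0688, -0.0025, 0, -0.1658, 0], [-0.0688, -0.0025, 0, -0.1658, 0]]}

```text
time_s: 8.33
tool_pos: [0.5423, -0.1333, 0.1706]
tool_rot: [-180.0, 0.1, 177.6]
force: [-0.8, -0.2, 0.1]
grip_width: 0.0001
grasp_force: 0.0
```

Run:
```python
from g import *
import cv2
cv2.imwrite("pics/s3.png",np.hstack([cv2.resize(env.read_camera(n)["color"][y:y+185,x:x+185],(400,400)) for n,x,y in(("scene",190,90),("side",125,115))]))
for m in(265,268,270):to(*arm(m))
```

```text
shift [-0.0058 -0.0012  0.0005] turn -5.8 target [ 0.548 -0.134  0.17 ]
shift [-0.01   -0.0017  0.0005] turn -8.8 target [ 0.552 -0.135  0.17 ]
shift [-0.0128 -0.0018  0.0005] turn -10.8 target [ 0.555 -0.135  0.17 ]
```

View pics/s3.png

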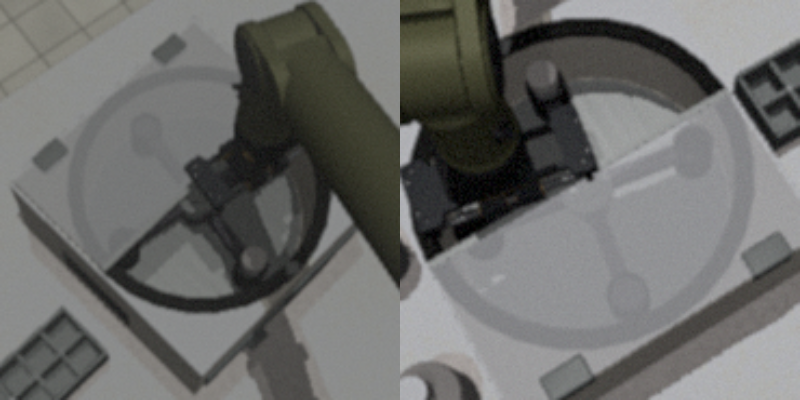

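The tube is now in the open front half, with the cap at scene crop (252,262) and side crop (144,78).

Run:
```python
from g import *
from h import pt
s=185/400
for n,u,v in(("scene",190+252*s,90+262*s),("side",125+144*s,115+78*s)):
    e=pt(n,u,v,.198)-C;print(n,np.hypot(*e),np.degrees(np.arctan2(e[1],e[0]))%360-YAW)
```

```text
scene 0.13247780557779645 168.42211035124413
side 0.11786162841887021 169.27515040963905
```

About 11° remain. I'll finish with the same arm, pushing gently. The finger still clears the cover edge by about 9 mm.

Converted, -0.0115 m / 0.4 = -0.0288, -0.011 m / 0.4 = -0.0275, -9.5 degrees / 114.5916 = -0.0829.

Request:
jog_arm:
  ticks: {"rows": [[-0.005, 0, 0, -0.0087, 0], [-0.01, 0, 0, -0.0262, 0], [-0.0138, -0.0025, 0, -0.0436, 0], [-0.0175, -0.0025, 0, -0.0524, 0], [-0.0213, -0.0025, 0, -0.0654, 0], [-0.025, -0.0038, 0, -0.0785, 0], [-0.0275, -0.0038, 0, -0.0829, 0], [-0.0288, -0.0038, 0, -0.0829, 0]]}

```text
time_s: 9.2
tool_pos: [0.5528, -0.1341, 0.1696]
tool_rot: [-180.0, -0.0, -173.0]
force: [-2.8, -0.6, 1.4]
grip_width: 0.0003
grasp_force: 1.3
```

Request:
jog_arm:
  ticks: {"rows": [[0.015, 0, 0, 0, 0], [0.03, 0, -0.025, 0, 0], [0.03, 0, -0.075, 0, 0], [0.03, 0, -0.125, 0, 0], [0.03, 0, -0.2, 0, 0], [0.03, 0, -0.25, 0, 0], [0.03, 0.05, -0.275, 0, 0], [0.03, 0.125, -0.275, 0, 0]]}

```text
time_s: 9.87
tool_pos: [0.5359, -0.089, 0.2838]
tool_rot: [-179.9, 0.4, -173.3]
force: [0.7, 0.7, 0.2]
grip_width: 0.0001
grasp_force: 0.0
```

Request:
jog_arm:
  ticks: {"rows": [[0, 0.1, -0.075, 0, 0], [0.075, 0.2, -0.15, 0, 0], [0.15, 0.25, -0.2, 0, 0], [0.15, 0.3, -0.2, 0, 0], [0.15, 0.4, -0.2, 0, 0], [0.15, 0.475, -0.2, 0, 0], [0.15, 0.55, -0.2, 0, 0], [0.15, 0.55, -0.2, 0, 0]]}

```text
time_s: 10.53
tool_pos: [0.4462, 0.1324, 0.3602]
tool_rot: [179.8, 0.1, -172.4]
force: [0.1, -0.2, -0.1]
grip_width: 0.0007
grasp_force: 0.0
```

```bash
python3 -c "
from ov import *
overlay((.562,-.055),8.2,0,'pics/ov2.png')"
```

```text
(no output)
```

View pics/ov2.png

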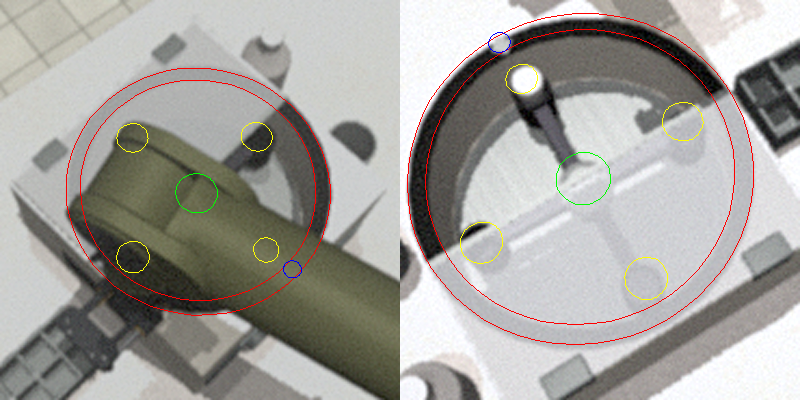

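In the side view the cap at (525,80) lies about 3 mm from the ideal circle at the pointer, and the robot is clear. I'll hand it in.

Request:
jog_arm:
  ticks: {"rows": [[0, 0, 0, 0, 0], [0, 0, 0, 0, 0], [0, 0, 0, 0, 0], [0, 0, 0, 0, 0]]}

```text
time_s: 10.97
tool_pos: [0.4485, 0.1244, 0.3597]
tool_rot: [180.0, 0.0, -173.1]
force: [0.1, -0.7, -0.5]
grip_width: 0.0002
grasp_force: 0.0
```

```bash
python3 -c "
from cell import env
print(env.sign_off())"
```

```text
the job is handed in; nothing more can be done
None
```

The tube's bucket stands about 3 mm off the pointer line (20 mm allowed), with the arm clear of everything, and I handed the job in at about 11 s; the hand-in gave no verdict.

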